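Re-rack a row of pipe fittings in fitting order

TASK

Four steel pipe fittings stand on the plywood board in the order in which they will be screwed together. Move them to the grey steel tray, one upright in each compartment, keeping their order as counted from the handle: the fitting next to the board's handle goes into the compartment next to the tray's handle, and so on to the far end. Leave each standing flat on the compartment's floor, released, and the same way up as now.

Things in the scene. Friction and masses are not known exactly. Their poses are not given: they have to be found in the camera images.
- coupling_c (a point): COUPLING: plain round steel sleeve, the wide one with a wide dark bore on top, 42 mm diameter (end beads 44), 56 mm tall. Loose, 0.2 to 0.3 kg give or take a fifth, standing upright on its pad at the start. This point is its centre, half-way up; z up along the fitting.
- reducer_c (a point): REDUCER: round stepped steel fitting, lower body 44 mm diameter up to 42 mm, then a narrow round threaded neck 26 mm diameter, 60 mm tall in all. Loose, 0.2 to 0.3 kg give or take a fifth, standing upright on its pad at the start. This point is its centre, half-way up; z up along the fitting.
- hexnipple_c (a point): HEX NIPPLE: steel fitting with a hexagonal body 36 mm across flats (flats face its own +-x) up to 44 mm, then a round threaded neck 30 mm diameter, 62 mm tall in all. Loose, 0.2 to 0.3 kg give or take a fifth, standing upright on its pad at the start. This point is its centre, half-way up; z up along the fitting.
- barrel_c (a point): BARREL NIPPLE: slim straight steel pipe piece, 32 mm diameter, 66 mm tall. Loose, 0.2 to 0.3 kg give or take a fifth, standing upright on its pad at the start. This point is its centre, half-way up; z up along the fitting.
- pad_coupling: Fixed black rubber pad on the plywood board, 58 x 58 x 4 mm, on which the coupling stands at the start; it marks that fitting's place in the row. The four pads look alike. Origin: centre of its underside; axes parallel to the board's.
- pad_reducer: Fixed black rubber pad on the plywood board, 58 x 58 x 4 mm, on which the reducer stands at the start; it marks that fitting's place in the row. The four pads look alike. Origin: centre of its underside; axes parallel to the board's.
- pad_hexnipple: Fixed black rubber pad on the plywood board, 58 x 58 x 4 mm, on which the hex nipple stands at the start; it marks that fitting's place in the row. The four pads look alike. Origin: centre of its underside; axes parallel to the board's.
- pad_barrel: Fixed black rubber pad on the plywood board, 58 x 58 x 4 mm, on which the barrel nipple stands at the start; it marks that fitting's place in the row. The four pads look alike. Origin: centre of its underside; axes parallel to the board's.
- board: Plywood board, fixed, 84 (x) by 270 mm (y), 12 thick, extended 60 mm at its +y end for a steel loop handle (48 high, 181 from the origin). Origin: row's centre, on the bench. Pads at y = +99 (next to the handle), +33, -33, -99 mm. Nearer or farther than the tray, turned up to 0.2 rad. Loose tape roll, tin and screwdriver lie out at the bench's sides.
- tray: Grey steel tray, fixed, 72 (x) by 270 mm (y). Four empty compartments along y, centres at -99, -33, +33, +99 mm, 60 x 60 inside, floor 5 mm above the bench, walls 6 thick with tops 11 mm above the bench. Steel loop handle (48 high) at its -y end, 181 mm from the origin: -99 is next to the handle. Origin: row's centre, on the bench. Turned up to 0.2 rad.
Things that resemble listed ones, but are neither listed nor needed, are in the scene too. What is shaped like the part that bears coupling_c but turquoise is not meant.

How it is judged (in metres and radians):
At the end, for the whole second after the job is handed in: Each fitting is in the compartment with the same number from the tray's handle as its pad has from the board's handle: centre within 16 mm of the compartment's along both tray axes, standing on the floor (height within 4 mm), same way up, upright within 0.1 rad, at rest (below 0.02 m/s) (x of coupling_c in the frame of tray between -0.016 and 0.016 m and z of coupling_c in the frame of tray between 0.029 and 0.037 m and angle between each of coupling_c, reducer_c, hexnipple_c, barrel_c's own z axis and vertical below 0.1 rad and linear speed of each of coupling, reducer, hexnipple, barrel below 0.02 m/s and ((y of pad_coupling in the frame of board between 0.079 and 0.119 m and y of coupling_c in the frame of tray between -0.115 and -0.083 m) or (y of pad_coupling in the frame of board between 0.013 and 0.053 m and y of coupling_c in the frame of tray between -0.049 and -0.017 m) or (y of pad_coupling in the frame of board between -0.053 and -0.013 m and y of coupling_c in the frame of tray between 0.017 and 0.049 m) or (y of pad_coupling in the frame of board between -0.119 and -0.079 m and y of coupling_c in the frame of tray between 0.083 and 0.115 m)) and x of reducer_c in the frame of tray between -0.016 and 0.016 m and z of reducer_c in the frame of tray between 0.031 and 0.039 m and ((y of pad_reducer in the frame of board between 0.079 and 0.119 m and y of reducer_c in the frame of tray between -0.115 and -0.083 m) or (y of pad_reducer in the frame of board between 0.013 and 0.053 m and y of reducer_c in the frame of tray between -0.049 and -0.017 m) or (y of pad_reducer in the frame of board between -0.053 and -0.013 m and y of reducer_c in the frame of tray between 0.017 and 0.049 m) or (y of pad_reducer in the frame of board between -0.119 and -0.079 m and y of reducer_c in the frame of tray between 0.083 and 0.115 m)) and x of hexnipple_c in the frame of tray between -0.016 and 0.016 m and z of hexnipple_c in the frame of tray between 0.032 and 0.04 m and ((y of pad_hexnipple in the frame of board between 0.079 and 0.119 m and y of hexnipple_c in the frame of tray between -0.115 and -0.083 m) or (y of pad_hexnipple in the frame of board between 0.013 and 0.053 m and y of hexnipple_c in the frame of tray between -0.049 and -0.017 m) or (y of pad_hexnipple in the frame of board between -0.053 and -0.013 m and y of hexnipple_c in the frame of tray between 0.017 and 0.049 m) or (y of pad_hexnipple in the frame of board between -0.119 and -0.079 m and y of hexnipple_c in the frame of tray between 0.083 and 0.115 m)) and x of barrel_c in the frame of tray between -0.016 and 0.016 m and z of barrel_c in the frame of tray between 0.034 and 0.042 m and ((y of pad_barrel in the frame of board between 0.079 and 0.119 m and y of barrel_c in the frame of tray between -0.115 and -0.083 m) or (y of pad_barrel in the frame of board between 0.013 and 0.053 m and y of barrel_c in the frame of tray between -0.049 and -0.017 m) or (y of pad_barrel in the frame of board between -0.053 and -0.013 m and y of barrel_c in the frame of tray between 0.017 and 0.049 m) or (y of pad_barrel in the frame of board between -0.119 and -0.079 m and y of barrel_c in the frame of tray between 0.083 and 0.115 m))); the robot touches nothing.
It also fails if it takes over 112 s, if anything falls off the work surface, if the arm or the gripper's body presses on something with over 40 N, if the wrist force passes 120 N, or if a joint passes its speed limit or range.

ROBOT

A 6-joint arm with a two-finger parallel gripper is mounted at the origin on the work surface. World frame = base frame: x ahead of the robot, y to its left, z up, the work surface at z = 0. Lengths are in m, angles in degrees, forces in N, time in s.
With the tool pointing down it reaches from about 0.25 to 0.725 m from the base axis. Payload 9.7 kg.
Tool frame: the origin (TCP) lies midway between the tips of the shut fingers; the grasp point (between the pads) lies 19 mm behind it; z points along the fingers, y is the direction in which the jaws open and shut (so a half turn about z gives the same grasp; the last joint's range is limited). The gripper opens to 85 mm and grips with 20 to 120 N. Pads are 22 mm wide; open, the fingers measure 114 mm over their backs; the gripper's body (76 mm by 85 mm) begins 54 mm behind the grasp point. The pads swing forward as they close: fully open they stand 13 mm farther back than shut.
Start: joints at [73.224, 4.979, 10.078, 95.1, 0, 90], TCP at [0.159, 0.527, 0.192] pointing down, gripper open.
Joint ranges: [-179.16, 179.16], [-48.56, 103.87], [-65.8, 70.77], [-126.05, 130.52], [-82.76, 87.17], [-180, 180]. Speed limits (degrees/s): [127.2, 127.2, 147.25, 180, 180, 180].

INTERFACE

Orientations are given as [roll, pitch, yaw] about the fixed x, y, z axes, in that order (R = Rz(yaw) Ry(pitch) Rx(roll)).
In Python, from workcell import get_obs, camera, get_calibration, job_done gives the robot as it stands.
- The arm moves only by the tool play_rows, never from a script. Its argument "commands" is text: rows parted by semicolons, each of 5 numbers parted by spaces: the opening, from 0 (shut) to 1 (fully open), then the shift along the world's x, y, z in mm, then the turn about the world's z in degrees. A call has 1 to 10 rows; each row is the pose to reach, as a shift and turn from the pose commanded when the call began; what a row does not reach only later rows make up. A row lasts 1/12 s, in which the tool goes at most 41.7 mm and 7.16 degrees, less where a joint would pass 70% of its speed; a pose out of reach is approached as far as the arm can. A call with a gripper value outside its range is refused whole. The fingers move at their own pace and stop on an object; "force" is the grip in N (left out, the last holds). Time passes only in rows, so rows that repeat a pose let the fingers close. It gives the time, the measured TCP pose, the force and the opening at its end, in the units of the state.
- get_obs(): the state, without advancing time (a new reading comes with each control period).
- camera(name): name is "side" or "top"; returns the picture (400x640x3 uint8, red, green, blue); there is no depth.
- get_calibration(name): a dict with "fx", "fy", "cx", "cy" (pixels), "eye" and "attitude" of the camera in the world. Camera axes: x right, y down, z forward; pixel columns grow to the right and rows downward; lengths in m; the calibration is good to about 2 mm. A picture is of the moment at which its call begins. get_calibration takes no time and is no camera call.
- job_done(): hands the job in, once; it reports no verdict.
The state is a dict: "time": time; "q": joint angles; "qd": joint speeds; "joint_efforts": joint torques, N m; "ee_pos": TCP position; "tcp_rot": TCP orientation; "wrist_force": force on the tool from outside, world axes, zero at the start; "torque": the same for the moment, N m; "opening": finger opening in m.
Only numpy, scipy, OpenCV 4.12 (cv2) and the standard library are available. Lean on these libraries where they do the work, as an engineer would, in place of code of your own. Each camera call takes 0.05 s, during which the arm holds its last target.

## Working session

There is one attempt and no reset: what is moved stays moved. The work goes in short steps, Python scripts to look and compute and a tool call to move; the robot and the scene stay as the last step left them, time stands still between calls to the robot, and variables do not carry over. Pictures are saved under pics/ and viewed, and the job is handed in when it is done.

Besides the shell and the picture viewer there is one more tool, called after "Emit:" as name(argument=value, ...) on one line, values as JSON. play_rows: Moves the arm, as the interface text tells. Its arguments: {"type":"object","properties":{"commands":{"type":"string"},"force":{"type":"number"}},"required":["commands"]}

```bash
mkdir -p pics; python3 - <<'E'
from workcell import *
import cv2
for n in("top","side"):
    cv2.imwrite(f"pics/{n}0.png",camera(n)[:,:,::-1]); print(n,get_calibration(n))
print(get_obs())
E
```

```text
top {'fx': 445.35029618480297, 'fy': 445.35029618480297, 'cx': 323.8040327204154, 'cy': 203.17762041230097, 'eye': array([0.53499559, 0.02872837, 0.73017541]), 'attitude': array([-173.32063049,   -0.60735316,  -88.71009029])}
side {'fx': 380.96116192573163, 'fy': 380.96116192573163, 'cx': 319.8777211661149, 'cy': 200.78422981025457, 'eye': array([ 0.46031712, -0.46984341,  0.62446837]), 'attitude': array([-138.11226991,    1.1289381 ,  -16.11647291])}
{'time': 0.1, 'q': array([7.32237717e+01, 5.00859042e+00, 1.00402890e+01, 9.51004665e+01,
       6.98285112e-04, 8.99992501e+01]), 'qd': array([-0.010061  , -0.01641853,  0.11807265, -0.09980622, -0.00465598,
       -0.10338552]), 'joint_efforts': array([ 1.16968845e-04, -5.21559477e+01,  4.65653443e+01,  1.59140682e-02,
        6.12430171e-06, -4.20605460e-06]), 'ee_pos': array([0.15867285, 0.52635263, 0.19155944]), 'tcp_rot': array([-1.79931232e+02, -6.99184635e-04,  1.63224521e+02]), 'wrist_force': array([ 0.78676618,  0.21360486, -0.89888082]), 'torque': array([0.00298286, 0.01383353, 0.03522567]), 'opening': 0.08517428895958726}
```

View pics/top0.png

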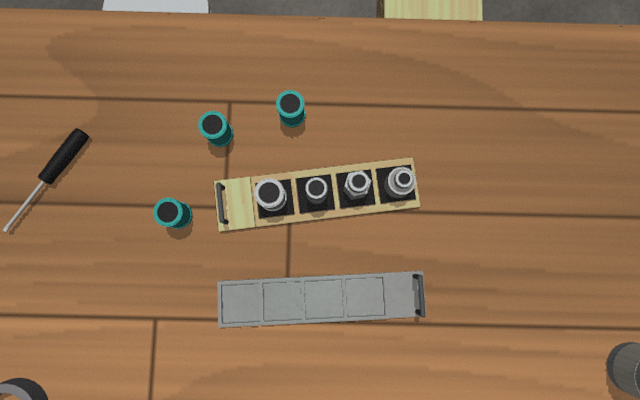

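View pics/side0.png

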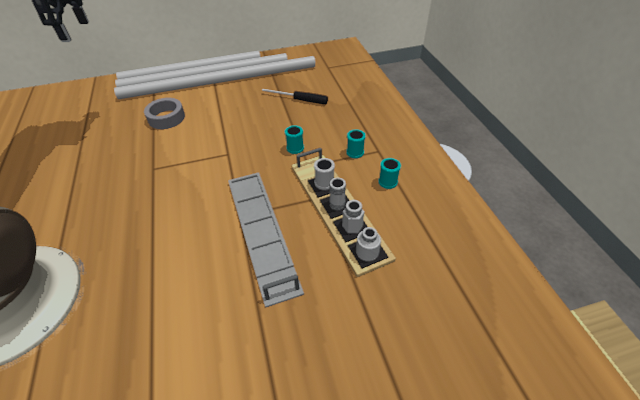

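The picture shows turquoise sleeves at about (214,128), (291,107) and (172,212), which are decoys. The fittings on the board, counting from its handle at (222,203), are coupling (270,195), barrel (316,188), hex (357,183) and reducer (401,180). The tray handle is at (419,294), so the compartments counted from it run right to left.

```bash
cat > h.py <<'E'
import numpy as np, cv2
from scipy.spatial.transform import Rotation as R
from workcell import *
def ray(n,u,v):
    c=get_calibration(n); M=R.from_euler('xyz',c['attitude'],degrees=True).as_matrix()
    return c['eye'], M@np.array([(u-c['cx'])/c['fx'],(v-c['cy'])/c['fy'],1])
def onz(n,u,v,z):
    e,d=ray(n,u,v); return e+d*(z-e[2])/d[2]
def proj(n,p):
    c=get_calibration(n); M=R.from_euler('xyz',c['attitude'],degrees=True).as_matrix()
    q=M.T@(np.asarray(p)-c['eye']); return np.array([c['fx']*q[0]/q[2]+c['cx'],c['fy']*q[1]/q[2]+c['cy']])
E
python3 - <<'E'
from h import *
im=cv2.imread("pics/top0.png")
def crop(im,x0,y0,x1,y1,s,name): cv2.imwrite(name,cv2.resize(im[y0:y1,x0:x1],None,fx=s,fy=s,interpolation=cv2.INTER_CUBIC))
crop(im,205,145,435,240,3.4,"pics/c1.png")
crop(im,205,260,435,335,3.4,"pics/c2.png")
h=cv2.cvtColor(im,cv2.COLOR_BGR2HSV)
# tray: low saturation
m=((h[...,1]<40)&(h[...,2]>60)).astype(np.uint8)*255; m[:262]=0;m[335:]=0;m[:,:205]=0;m[:,440:]=0
m=cv2.morphologyEx(m,cv2.MORPH_CLOSE,np.ones((7,7)))
c=max(cv2.findContours(m,0,2)[0],key=cv2.contourArea); r=cv2.minAreaRect(c); print(r)
for p in cv2.boxPoints(r): print(p,onz("top",*p,.011))
# pads
b=((h[...,2]<60)).astype(np.uint8)*255; b[:150]=0;b[232:]=0;b[:,:240]=0;b[:,420:]=0
cv2.imwrite("pics/b.png",b)
E
```

```text
((320.5711364746094, 298.6793212890625), (46.724876403808594, 207.52952575683594), 87.24750518798828)
[215.80418 280.32678] [0.49184936 0.19186276 0.011     ]
[423.0943 270.3609] [ 0.51484719 -0.13841345  0.011     ]
[425.33807 317.03186] [ 0.44183397 -0.14171775  0.011     ]
[218.04797 326.99774] [0.4196429  0.18468394 0.011     ]
```

View pics/c1.png

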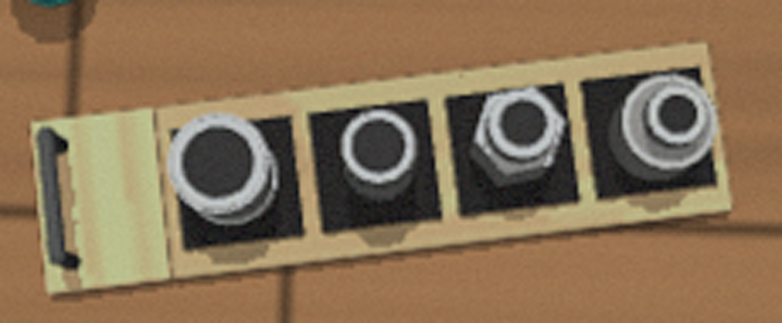

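View pics/c2.png

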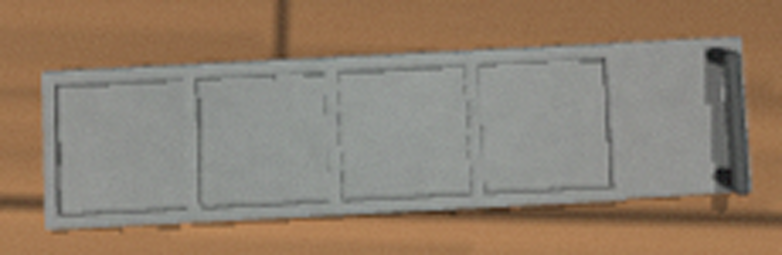

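```bash
python3 - <<'E'
from h import *
im=cv2.imread("pics/top0.png"); g=cv2.cvtColor(cv2.resize(im,None,fx=4,fy=4,interpolation=cv2.INTER_CUBIC),cv2.COLOR_BGR2GRAY)
b=(g<95).astype(np.uint8)
n,l,s,c=cv2.connectedComponentsWithStats(b)
guess={'coupling':(218,160,.072),'barrel':(378,147,.082),'hex':(521,123,.078),'reducer':(680,116,.076)}
F={}
for k,(x,y,z) in guess.items():
    u,v=205+x/3.4,145+y/3.4
    i=l[int(v*4),int(u*4)]; cc=(c[i]+.5)/4-.5
    print(k,(u,v),cc,s[i]/4, onz('top',*cc,z)); F[k]=onz('top',*cc,z)
# board frame from pads corners (crop px) z=.016, pads hulls
P=lambda x,y,y0,z: onz('top',205+x/3.4-.35,y0+y/3.4-.35,z)
for name,pts in {'p_coup':[(170,130),(293,116),(304,238),(184,249)],'p_bar':[(309,114),(428,101),(441,217),(322,231)],'p_hex':[(446,98),(566,85),(579,202),(460,216)],'p_red':[(582,82),(700,68),(716,186),(597,200)]}.items():
    print(name,np.mean([P(x,y,145,.016) for x,y in pts],0))
q=[P(x,y,260,.011) for x,y in [(55,87),(605,60),(613,187),(62,215)]]
q=np.array(q);cen=q.mean(0); d=(q[0]+q[3]-q[1]-q[2])/2; print('tray',cen,np.linalg.norm(d),d, 'w',np.linalg.norm(q[0]-q[3]))
e=np.array([P(x,y,260,.011) for x,y in [(43,73),(741,38),(749,193),(50,230)]])
print(e, np.linalg.norm(e[0]-e[1]))
d/=np.linalg.norm(d); print('yaw',np.degrees(np.arctan2(-d[0],d[1])))
for t in(-.099,-.033,.033,.099): print(t,cen+d*t)
# side: project predicted
S=cv2.imread('pics/side0.png')
for t in(-.099,-.033,.033,.099):
    p=(cen+d*t); p[2]=.005; cv2.circle(S,tuple(int(round(v)) for v in proj('side',p)),2,(0,0,255),-1)
for k,p in F.items(): cv2.circle(S,tuple(int(round(v)) for v in proj('side',p)),2,(0,0,255),-1)
cv2.imwrite('pics/s1.png',cv2.resize(S[130:320,210:430],None,fx=3.2,fy=3.2,interpolation=cv2.INTER_CUBIC))
E
```

```text
coupling (269.11764705882354, 192.05882352941177) [268.60755593 192.22501896] [ 258.75  182.5    20.75   20.5  1318.5 ] [0.62669197 0.10610376 0.072     ]
barrel (316.1764705882353, 188.23529411764707) [315.85982022 187.45887042] [308.75 180.25  15.25  15.5  737.  ] [0.63404265 0.03577735 0.082     ]
hex (358.2352941176471, 181.1764705882353) [358.46659434 180.72013476] [352.25 174.5   13.5   13.25 547.25] [ 0.64629084 -0.02715338  0.078     ]
reducer (405.0, 179.11764705882354) [403.88096005 178.02126289] [398.75 173.    11.25  11.   388.  ] [ 0.65235719 -0.09505747  0.076     ]
p_coup [0.62455945 0.10267568 0.016     ]
p_bar [0.6345021  0.03772782 0.016     ]
p_hex [ 0.64354309 -0.02777435  0.016     ]
p_red [ 0.65296514 -0.09272194  0.016     ]
tray [0.464263   0.05242304 0.011     ] 0.2567242130893097 [-0.01808873  0.25608616  0.        ] w 0.05855202543152606
[[ 0.49065733  0.18943344  0.011     ]
 [ 0.51409146 -0.13760353  0.011     ]
 [ 0.44277592 -0.14109677  0.011     ]
 [ 0.41922757  0.1826119   0.011     ]] 0.32787549628728513
yaw 4.040395860354502
-0.099 [ 0.47123852 -0.0463309   0.011     ]
-0.033 [0.46658817 0.01950506 0.011     ]
0.033 [0.46193783 0.08534103 0.011     ]
0.099 [0.45728748 0.15117699 0.011     ]
```

View pics/s1.png

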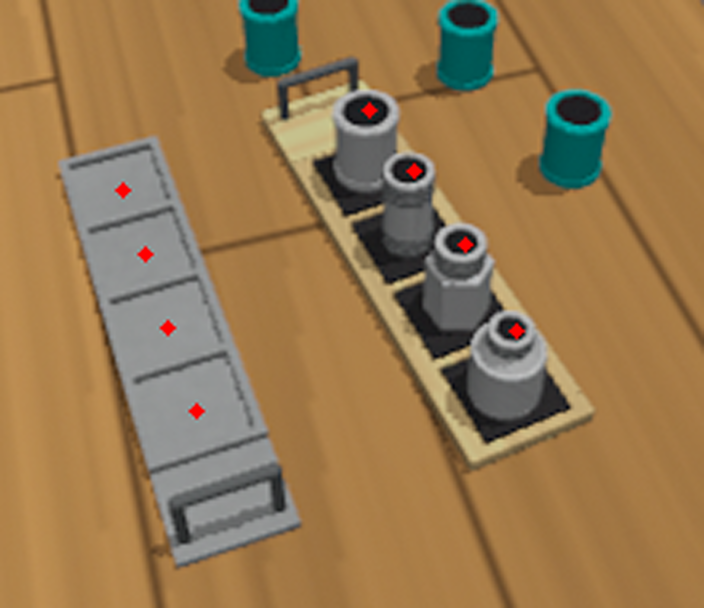

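```bash
python3 - <<'E'
from h import *
im=cv2.imread("pics/top0.png"); S=cv2.imread("pics/side0.png")
a=cv2.resize(im[162:215,335:383],None,fx=10,fy=10,interpolation=cv2.INTER_CUBIC)
b=cv2.resize(S[190:243,330:358+0],None,fx=10,fy=10,interpolation=cv2.INTER_CUBIC)
cv2.imwrite("pics/hx.png",np.hstack([a,b]))
E
```

```text
(no output)
```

View pics/hx.png

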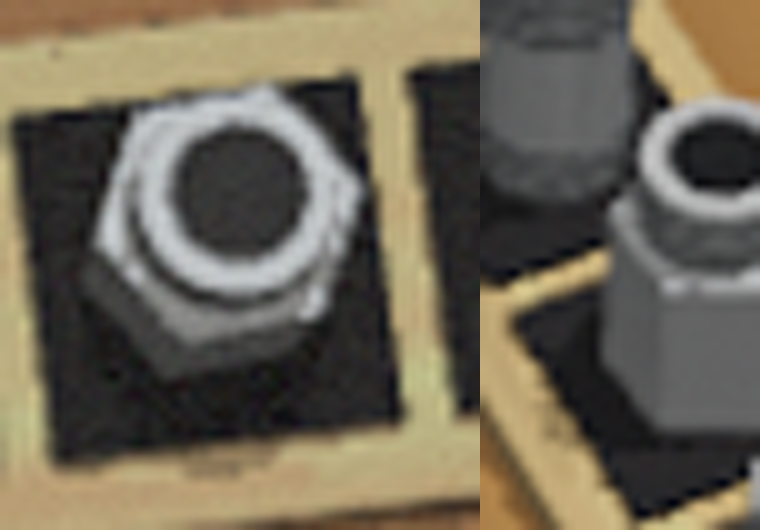

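Emit:
play_rows(commands="1 35 -35 0 -7; 1 70 -70 0 -14; 1 105 -100 0 -21; 1 140 -130 0 -28; 1 170 -160 0 -35; 1 200 -190 0 -42; 1 230 -220 0 -49; 1 260 -245 0 -55; 1 290 -270 0 -60; 1 320 -295 0 -65", force=50)

```text
time: 0.93
ee_pos: [0.4655, 0.2418, 0.1921]
tcp_rot: [-180.0, -0.0, 98.0]
wrist_force: [-0.6, 1.3, -0.0]
opening: 0.0854
```

The hex flats are turned about 7° beyond the board: the near and far edges in the crop slope about 13.5°, against 6° for the pad. That puts its grasp yaw near 105°. Order confirmed. Going to the coupling now.

Emit:
play_rows(commands="1 30 -26 0 0; 1 60 -52 0 0; 1 90 -78 0 0; 1 120 -103 0 0; 1 147 -127 0 0; 1 147 -127 -20 0; 1 147 -127 -40 0; 1 147 -127 -60 0; 1 147 -127 -60 0; 1 147 -127 -60 0")

```text
time: 1.77
ee_pos: [0.6105, 0.1165, 0.1312]
tcp_rot: [-179.8, 0.0, 98.2]
wrist_force: [-0.6, 0.4, 0.7]
opening: 0.0854
```

```bash
python3 - <<'E'
from h import *
print(get_obs()['ee_pos'],get_obs()['tcp_rot'])
cv2.imwrite("pics/a1.png",np.vstack([camera('top')[100:300,150:450,::-1],camera('side')[100:300,200:500,::-1]]))
E
```

```text
[0.61051991 0.1165261  0.1312425 ] [-1.79845316e+02  6.27015269e-03  9.82199040e+01]
```

View pics/a1.png

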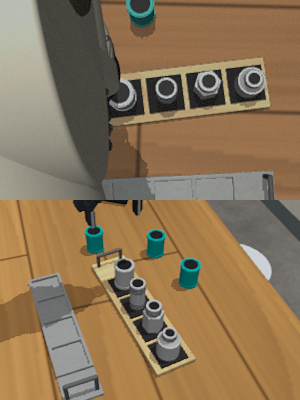

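The first call was clipped, so I'll base each move on the measured pose. The view shows the gripper just short of the coupling, as the pose reading says.

Emit:
play_rows(commands="1 16 -11 0 0; 1 16 -11 0 0; 1 16 -11 -25 0; 1 16 -11 -50 0; 1 16 -11 -75 0; 1 16 -11 -95 0; 1 16 -11 -105 0; 1 16 -11 -105 0; 1 16 -11 -105 0")

```text
time: 2.62
ee_pos: [0.6276, 0.1059, 0.0284]
tcp_rot: [180.0, -0.0, 98.2]
wrist_force: [-0.1, -0.5, 1.0]
opening: 0.0856
```

Emit:
play_rows(commands="0 0 0 0 0; 0 0 0 0 0; 0 0 0 0 0; 0 0 0 0 0; 0 0 0 0 0; 0 0 0 0 0; 0 0 0 0 0; 0 0 0 0 0; 0 0 0 0 0; 0 0 0 0 0", force=50)

```text
time: 3.45
ee_pos: [0.628, 0.1058, 0.0287]
tcp_rot: [179.9, -0.0, 98.2]
wrist_force: [-1.2, 0.0, 6.5]
opening: 0.0383
```

Emit:
play_rows(commands="0 0 0 15 0; 0 0 0 40 0; 0 0 0 70 0; 0 0 0 100 0; 0 0 0 100 0; 0 0 0 100 0")

```text
time: 3.95
ee_pos: [0.6283, 0.1059, 0.129]
tcp_rot: [179.8, -0.0, 98.2]
wrist_force: [-0.2, 0.6, -4.0]
opening: 0.038
```

```bash
python3 - <<'E'
from h import *
o=get_obs();print(o['ee_pos'],o['opening'],o['wrist_force'])
cv2.imwrite("pics/a2.png",cv2.resize(camera('side')[80:300,200:500,::-1],None,fx=2.5,fy=2.5))
E
```

```text
[0.62833259 0.10585642 0.12897563] 0.038013275477404615 [-0.16637476  0.5982622  -3.98544603]
```

View pics/a2.png

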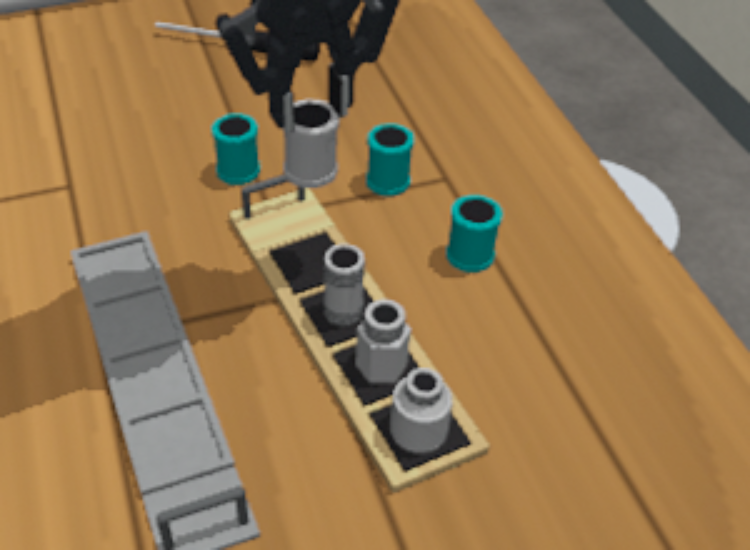

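The coupling is held upright (side crop at 310,140). Carrying it to the compartment next to the tray's handle.

Emit:
play_rows(commands="0 -15 -15 0 -1; 0 -40 -38 0 -2; 0 -65 -62 0 -3; 0 -90 -86 0 -4; 0 -115 -110 0 -4; 0 -137 -132 0 -4; 0 -150 -146 0 -4; 0 -157 -152 0 -4; 0 -157 -152 0 -4; 0 -157 -152 0 -4")

```text
time: 4.83
ee_pos: [0.4703, -0.0461, 0.1263]
tcp_rot: [-180.0, -0.0, 94.2]
wrist_force: [-0.1, 0.9, -2.8]
opening: 0.0383
```

Emit:
play_rows(commands="0 0 0 -25 0; 0 0 0 -50 0; 0 0 0 -70 0; 0 0 0 -85 0; 0 0 0 -95 0; 0 0 0 -100 0; 0 0 0 -104 0; 0 0 0 -104 0")

```text
time: 5.5
ee_pos: [0.4706, -0.046, 0.0229]
tcp_rot: [-180.0, -0.0, 94.3]
wrist_force: [-0.1, 0.3, -3.3]
opening: 0.0382
```

```bash
python3 - <<'E'
from h import *
o=get_obs();print(o['ee_pos'],o['opening'],o['wrist_force'])
cv2.imwrite("pics/a3.png",cv2.resize(camera('side')[150:320,200:420,::-1],None,fx=3.2,fy=3.2))
E
```

```text
[ 0.47055398 -0.04597465  0.02286892] 0.03819954395825086 [-0.14846745  0.32969353 -3.26233713]
```

View pics/a3.png

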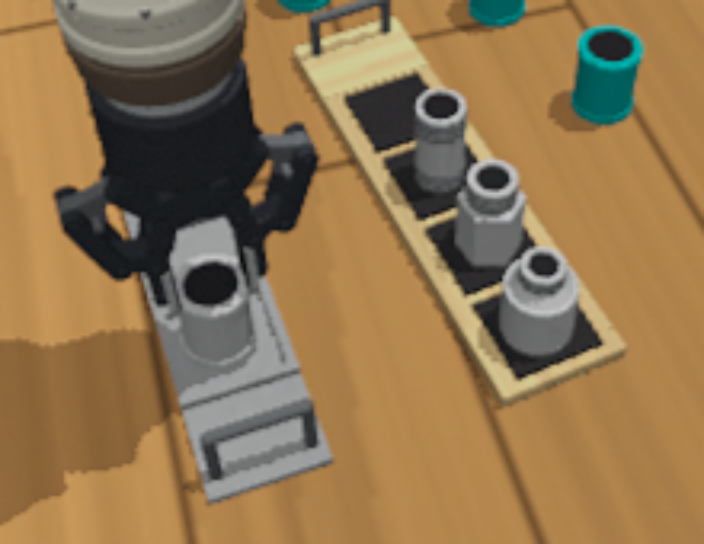

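The coupling sits centred over the compartment, about 5 mm up. Lowering gently, then releasing.

Emit:
play_rows(commands="0 0 0 -2 0; 0 0 0 -3 0; 0 0 0 -4 0; 0 0 0 -5 0; 0 0 0 -5 0; 0 0 0 -5 0")

```text
time: 6.05
ee_pos: [0.4704, -0.0463, 0.0183]
tcp_rot: [180.0, 0.0, 94.2]
wrist_force: [0.2, 0.4, -3.9]
opening: 0.0382
```

Emit:
play_rows(commands="0 0 0 -1 0; 0 0 0 -1 0; 0 0 0 -1 0")

```text
time: 6.3
ee_pos: [0.4705, -0.0464, 0.0178]
tcp_rot: [180.0, 0.0, 94.2]
wrist_force: [-2.3, 0.3, 4.5]
opening: 0.0383
```

Contact (+4.5 N). Releasing, then rising.

Emit:
play_rows(commands="0.6 0 0 0 0; 0.75 0 0 0 0; 0.75 0 0 0 0; 0.75 0 0 0 0; 0.75 0 0 15 0; 0.75 0 0 40 0; 1 0 0 75 0; 1 0 0 110 0; 1 0 0 110 0; 1 0 0 110 0")

```text
time: 7.13
ee_pos: [0.4717, -0.0464, 0.1292]
tcp_rot: [179.8, 0.0, 94.2]
wrist_force: [-0.0, 0.0, 0.0]
opening: 0.0852
```

```bash
python3 - <<'E'
from h import *
o=get_obs();print(o['ee_pos'],o['opening'],o['wrist_force'])
cv2.imwrite("pics/a4.png",cv2.resize(camera('side')[100:320,200:460,::-1],None,fx=2.7,fy=2.7))
E
```

```text
[ 0.47168276 -0.04639799  0.12921253] 0.08516307533488134 [-0.01601271  0.03329728  0.02970943]
```

View pics/a4.png

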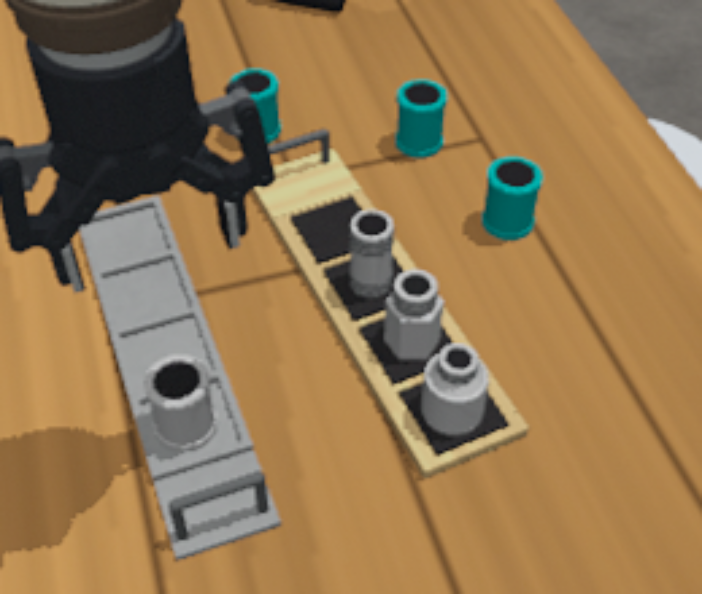

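The coupling stands upright in compartment 1 (crop 180,400). Next is the barrel, at (0.634, 0.036).

Emit:
play_rows(commands="1 15 8 0 1; 1 40 20 0 2; 1 65 33 0 3; 1 90 46 0 4; 1 115 58 0 4; 1 140 70 0 4; 1 155 78 0 4; 1 163 82 0 4; 1 163 82 0 4; 1 163 82 0 4")

```text
time: 8.02
ee_pos: [0.6325, 0.0355, 0.126]
tcp_rot: [-179.9, -0.0, 98.2]
wrist_force: [-0.9, -0.8, -0.3]
opening: 0.086
```

Emit:
play_rows(commands="1 0 0 -25 0; 1 0 0 -50 0; 1 0 0 -75 0; 1 0 0 -90 0; 1 0 0 -100 0; 1 0 0 -100 0; 1 0 0 -100 0; 0 0 0 -100 0; 0 0 0 -100 0; 0 0 0 -100 0")

```text
time: 8.85
ee_pos: [0.634, 0.0357, 0.0285]
tcp_rot: [179.9, 0.0, 98.2]
wrist_force: [-0.4, -0.2, -0.1]
opening: 0.0516
```

Emit:
play_rows(commands="0 0 0 0 0; 0 0 0 0 0; 0 0 0 0 0; 0 0 0 0 0; 0 0 0 0 0; 0 0 0 0 0; 0 0 0 0 0; 0 0 0 0 0")

```text
time: 9.52
ee_pos: [0.6338, 0.0357, 0.0281]
tcp_rot: [179.9, 0.0, 98.2]
wrist_force: [-0.4, -0.3, 6.1]
opening: 0.0302
```

Emit:
play_rows(commands="0 0 0 15 0; 0 0 0 40 0; 0 0 0 70 0; 0 0 0 100 0; 0 -20 -2 100 0; 0 -45 -4 100 -1; 0 -75 -7 100 -2; 0 -105 -10 100 -3; 0 -135 -13 100 -4; 0 -155 -15 100 -4")

```text
time: 10.35
ee_pos: [0.4758, 0.0205, 0.1267]
tcp_rot: [-179.9, -0.0, 94.2]
wrist_force: [0.2, 0.4, -1.4]
opening: 0.0304
```

```bash
python3 - <<'E'
from h import *
o=get_obs();print(o['ee_pos'],o['opening'],o['wrist_force'])
cv2.imwrite("pics/a5.png",cv2.resize(camera('side')[100:320,200:460,::-1],None,fx=2.7,fy=2.7))
E
```

```text
[0.47580016 0.02052295 0.12674705] 0.03040451620670955 [ 0.19576042  0.40199849 -1.41996015]
```

View pics/a5.png

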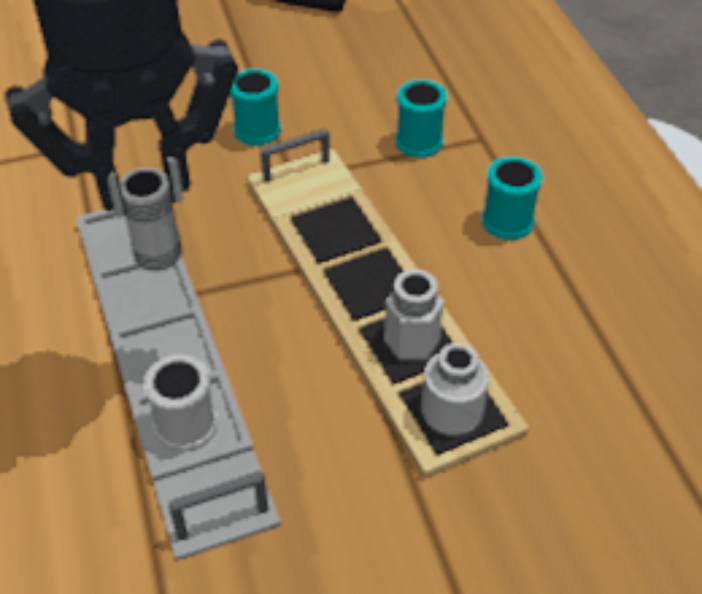

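The barrel is held, looking a little tilted by perspective. Moving on and lowering.

Emit:
play_rows(commands="0 -10 -1 0 0; 0 -10 -1 -25 0; 0 -10 -1 -50 0; 0 -10 -1 -70 0; 0 -10 -1 -85 0; 0 -10 -1 -95 0; 0 -10 -1 -100 0; 0 -10 -1 -105 0; 0 -10 -1 -105 0; 0 -10 -1 -105 0")

```text
time: 11.23
ee_pos: [0.4687, 0.0197, 0.0227]
tcp_rot: [180.0, 0.0, 94.2]
wrist_force: [0.1, 0.5, -1.7]
opening: 0.03
```

Emit:
play_rows(commands="0 0 0 -1 0; 0 0 0 -2 0; 0 0 0 -3 0; 0 0 0 -3 0; 0 0 0 -3 0")

```text
time: 11.65
ee_pos: [0.4684, 0.0197, 0.0193]
tcp_rot: [180.0, 0.0, 94.2]
wrist_force: [0.7, -0.3, -1.7]
opening: 0.0299
```

```bash
python3 - <<'E'
from h import *
o=get_obs();print(o['ee_pos'],o['opening'],o['wrist_force'])
cv2.imwrite("pics/a6.png",cv2.resize(camera('side')[100:320,200:460,::-1],None,fx=2.7,fy=2.7))
E
```

```text
[0.46840287 0.01968132 0.01927107] 0.029947262430542926 [ 0.72761414 -0.32751414 -1.66175524]
```

View pics/a6.png

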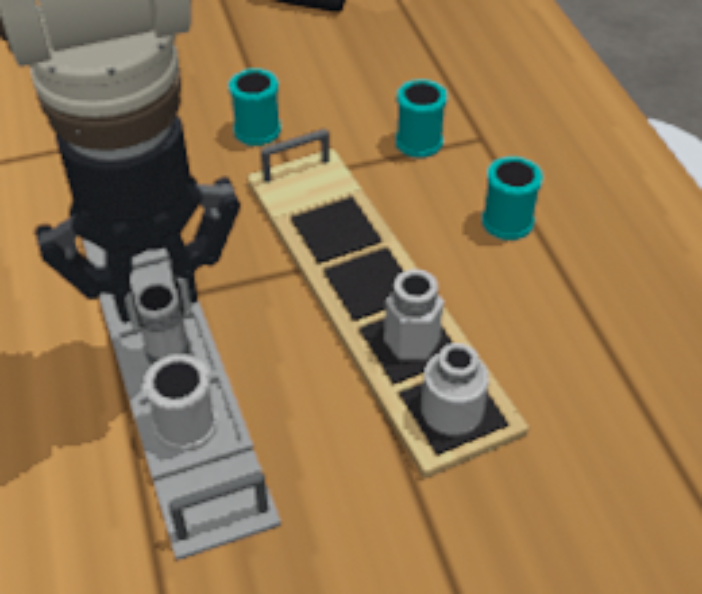

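Emit:
play_rows(commands="0 0 0 -1 0; 0 0 0 -2 0; 0 0 0 -2 0; 0 0 0 -2 0")

```text
time: 12.03
ee_pos: [0.4683, 0.0197, 0.0171]
tcp_rot: [-180.0, 0.0, 94.2]
wrist_force: [-0.2, 0.8, -1.8]
opening: 0.0298
```

Emit:
play_rows(commands="0 0 0 -1 0; 0 0 0 -1 0; 0 0 0 -1 0")

```text
time: 12.28
ee_pos: [0.4686, 0.0197, 0.017]
tcp_rot: [180.0, 0.0, 94.2]
wrist_force: [-2.7, -0.3, 5.2]
opening: 0.0297
```

Contact. Releasing.

Emit:
play_rows(commands="0.6 0 0 0 0; 0.7 0 0 0 0; 0.7 0 0 0 0; 0.7 0 0 0 0; 0.7 0 0 15 0; 0.7 0 0 40 0; 1 0 0 75 0; 1 0 0 110 0; 1 0 0 110 0; 1 0 0 110 0")

```text
time: 13.12
ee_pos: [0.4696, 0.0198, 0.1282]
tcp_rot: [179.8, 0.0, 94.2]
wrist_force: [-0.0, -0.4, -0.7]
opening: 0.0857
```

```bash
python3 - <<'E'
from h import *
o=get_obs();print(o['ee_pos'],o['opening'],o['wrist_force'])
cv2.imwrite("pics/a7.png",cv2.resize(camera('side')[100:320,200:460,::-1],None,fx=2.7,fy=2.7))
E
```

```text
[0.46959097 0.01976039 0.12815137] 0.08569074216053416 [-0.00589333 -0.40394052 -0.6577344 ]
```

View pics/a7.png

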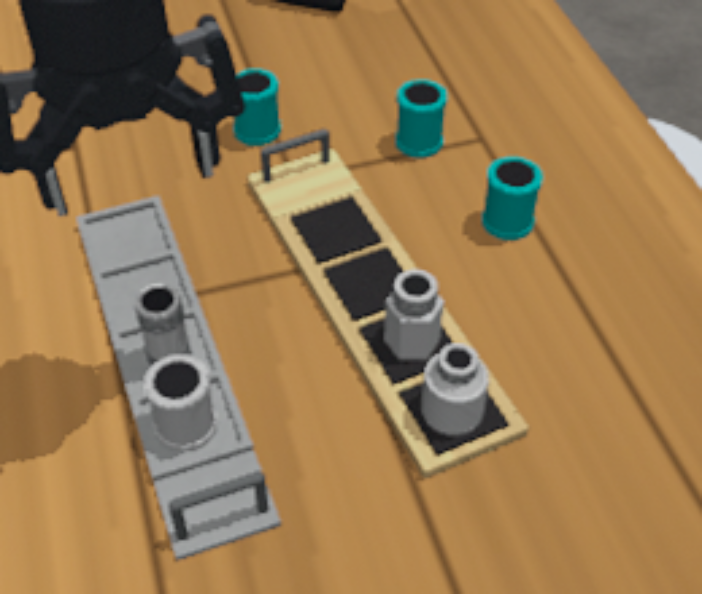

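The barrel stands upright in compartment 2. Next is the hex nipple, at (0.6455, -0.027) with yaw 105.

Emit:
play_rows(commands="1 20 -5 0 1; 1 45 -12 0 3; 1 75 -20 0 5; 1 105 -28 0 7; 1 130 -35 0 9; 1 155 -41 0 11; 1 170 -45 0 11; 1 176 -47 0 11; 1 176 -47 0 11; 1 176 -47 0 11")

```text
time: 14.0
ee_pos: [0.6434, -0.0272, 0.125]
tcp_rot: [-179.9, -0.0, 105.2]
wrist_force: [0.2, 0.1, 0.9]
opening: 0.0856
```

Emit:
play_rows(commands="1 0 0 -25 0; 1 0 0 -50 0; 1 0 0 -75 0; 1 0 0 -90 0; 1 0 0 -98 0; 1 0 0 -98 0; 1 0 0 -98 0; 0 0 0 -98 0; 0 0 0 -98 0; 0 0 0 -98 0")

```text
time: 14.83
ee_pos: [0.645, -0.0273, 0.0295]
tcp_rot: [179.9, 0.0, 105.2]
wrist_force: [0.7, -0.5, 0.0]
opening: 0.0514
```

Emit:
play_rows(commands="0 0 0 0 0; 0 0 0 0 0; 0 0 0 0 0; 0 0 0 0 0; 0 0 0 0 0; 0 0 0 0 0; 0 0 0 0 0; 0 0 0 0 0")

```text
time: 15.5
ee_pos: [0.6448, -0.0273, 0.029]
tcp_rot: [179.9, 0.0, 105.2]
wrist_force: [-0.3, -0.1, 5.9]
opening: 0.0275
```

```bash
python3 - <<'E'
from h import *
o=get_obs();print(o['ee_pos'],o['opening'],o['wrist_force'])
cv2.imwrite("pics/a8.png",cv2.resize(camera('side')[100:320,200:460,::-1],None,fx=2.7,fy=2.7))
E
```

```text
[ 0.64484985 -0.02730437  0.02895982] 0.027538508153629463 [-0.27259508 -0.13700256  5.87127022]
```

View pics/a8.png

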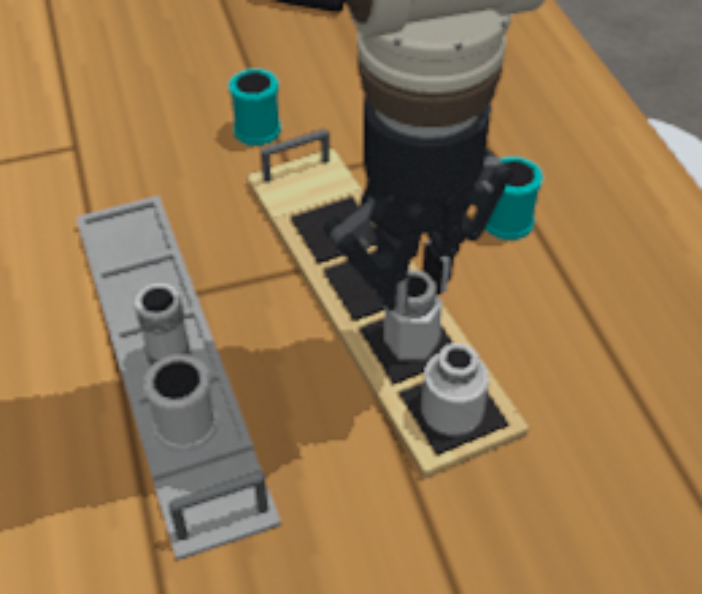

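```bash
python3 - <<'E'
from h import *
S=camera('side')[:,:,::-1]
cv2.imwrite("pics/a9.png",cv2.resize(S[180:260,320:400],None,fx=7,fy=7,interpolation=cv2.INTER_CUBIC))
o=get_obs();p=o['ee_pos'];print([proj('side',p+np.array([-.018,0.005,dz])) -[320,180] for dz in(0,.01,.02,.03)])
E
```

```text
[array([23.67072857, 42.10534256]), array([23.80620368, 38.93952351]), array([23.94438315, 35.71050801]), array([24.08534878, 32.4163847 ])]
```

View pics/a9.png

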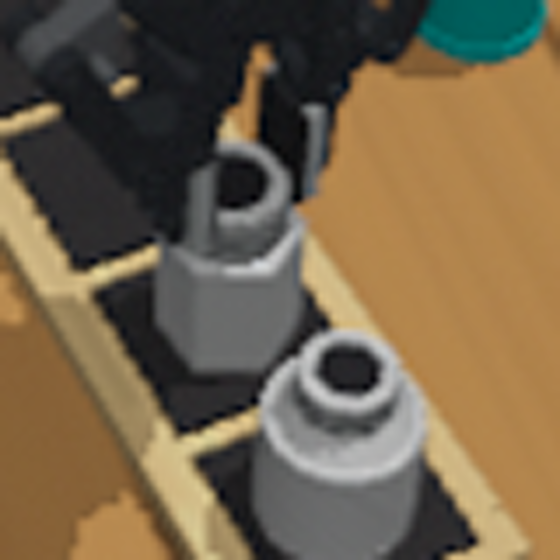

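The jaws hold the hex by its neck (opening 27.5 mm, finger end at zoom (200,250), at the shoulder). That's workable. Lifting and checking.

Emit:
play_rows(commands="0 0 0 10 0; 0 0 0 25 0; 0 0 0 45 0; 0 0 0 70 0; 0 0 0 95 0; 0 0 0 100 0; 0 0 0 100 0")

```text
time: 16.18
ee_pos: [0.6452, -0.0274, 0.1299]
tcp_rot: [179.8, 0.1, 105.2]
wrist_force: [0.2, -0.1, -4.2]
opening: 0.0277
```

```bash
python3 - <<'E'
from h import *
S=camera('side')[:,:,::-1]
cv2.imwrite("pics/a10.png",cv2.resize(S[130:260,300:430],None,fx=4.5,fy=4.5,interpolation=cv2.INTER_CUBIC))
o=get_obs();print(o['ee_pos'],o['opening'],o['wrist_force'])
E
```

```text
[ 0.64451965 -0.02731647  0.12782221] 0.027342502576576815 [ 0.34055967  0.90650989 -2.84842159]
```

View pics/a10.png

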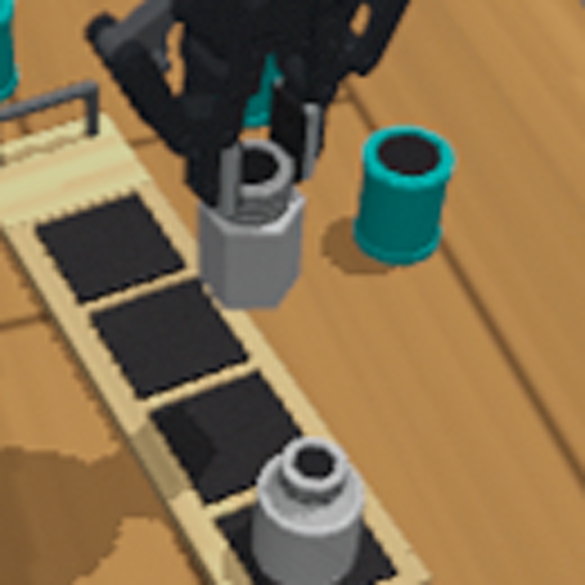

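Held upright by the neck. Carrying it to compartment 3.

Emit:
play_rows(commands="0 -15 9 0 -1; 0 -40 25 0 -3; 0 -65 40 0 -5; 0 -90 55 0 -7; 0 -115 70 0 -9; 0 -140 86 0 -11; 0 -160 98 0 -11; 0 -175 107 0 -11; 0 -183 112 0 -11; 0 -183 112 0 -11")

```text
time: 17.07
ee_pos: [0.4597, 0.0853, 0.1269]
tcp_rot: [-179.9, 0.0, 94.3]
wrist_force: [0.3, -0.5, -1.9]
opening: 0.0277
```

Emit:
play_rows(commands="0 0 0 -25 0; 0 0 0 -50 0; 0 0 0 -70 0; 0 0 0 -85 0; 0 0 0 -95 0; 0 0 0 -100 0; 0 0 0 -104 0; 0 0 0 -104 0")

```text
time: 17.73
ee_pos: [0.4615, 0.0845, 0.0238]
tcp_rot: [-180.0, 0.0, 94.2]
wrist_force: [-0.3, -0.5, -2.6]
opening: 0.0275
```

```bash
python3 - <<'E'
from h import *
S=camera('side')[:,:,::-1]
cv2.imwrite("pics/a11.png",cv2.resize(S[150:310,200:360],None,fx=3.7,fy=3.7,interpolation=cv2.INTER_CUBIC))
o=get_obs();print(o['ee_pos'],o['opening'],o['wrist_force'])
E
```

```text
[0.46171293 0.08461375 0.02445614] 0.027635799276296617 [ 0.43659027 -1.20288639 -2.44672435]
```

View pics/a11.png

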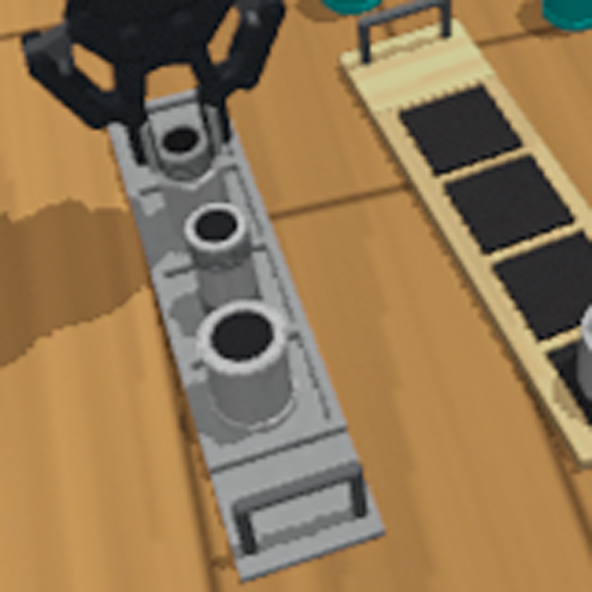

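Emit:
play_rows(commands="0 0 0 -2 0; 0 0 0 -3 0; 0 0 0 -4 0; 0 0 0 -5 0; 0 0 0 -5 0; 0 0 0 -5 0")

```text
time: 18.28
ee_pos: [0.4614, 0.0847, 0.0192]
tcp_rot: [180.0, -0.0, 94.2]
wrist_force: [0.5, 0.1, -2.8]
opening: 0.0277
```

Emit:
play_rows(commands="0 0 0 -1 0; 0 0 0 -1 0; 0 0 0 -1 0")

```text
time: 18.53
ee_pos: [0.4614, 0.0847, 0.0182]
tcp_rot: [180.0, 0.0, 94.2]
wrist_force: [-0.3, -0.2, -2.5]
opening: 0.0278
```

Emit:
play_rows(commands="0 0 0 -1 0; 0 0 0 -1 0; 0 0 0 -1 0")

```text
time: 18.78
ee_pos: [0.4617, 0.0848, 0.0179]
tcp_rot: [179.9, -0.0, 94.2]
wrist_force: [-0.5, -0.0, 4.7]
opening: 0.0277
```

Emit:
play_rows(commands="0.6 0 0 0 0; 0.7 0 0 0 0; 0.7 0 0 0 0; 0.7 0 0 0 0; 0.7 0 0 15 0; 0.7 0 0 40 0; 1 0 0 75 0; 1 0 0 110 0; 1 0 0 110 0; 1 0 0 110 0")

```text
time: 19.62
ee_pos: [0.4626, 0.0849, 0.1292]
tcp_rot: [179.8, -0.0, 94.2]
wrist_force: [0.4, 0.5, -0.0]
opening: 0.0853
```

Emit:
play_rows(commands="1 20 -19 0 1; 1 45 -43 0 2; 1 70 -66 0 3; 1 95 -90 0 4; 1 120 -114 0 4; 1 145 -137 0 4; 1 165 -156 0 4; 1 180 -170 0 4; 1 190 -180 0 4; 1 190 -180 0 4")

```text
time: 20.45
ee_pos: [0.6519, -0.0972, 0.1242]
tcp_rot: [-179.8, -0.0, 98.1]
wrist_force: [0.5, 1.1, -0.7]
opening: 0.0857
```

```bash
python3 - <<'E'
from h import *
S=camera('side')[:,:,::-1]
cv2.imwrite("pics/a12.png",cv2.resize(S[100:320,200:460],None,fx=2.7,fy=2.7,interpolation=cv2.INTER_CUBIC))
o=get_obs();print(o['ee_pos'],o['opening'],o['wrist_force'])
E
```

```text
[ 0.65111301 -0.09608105  0.12467714] 0.08536716000038017 [ 0.32595746  0.52209905 -0.23059677]
```

View pics/a12.png

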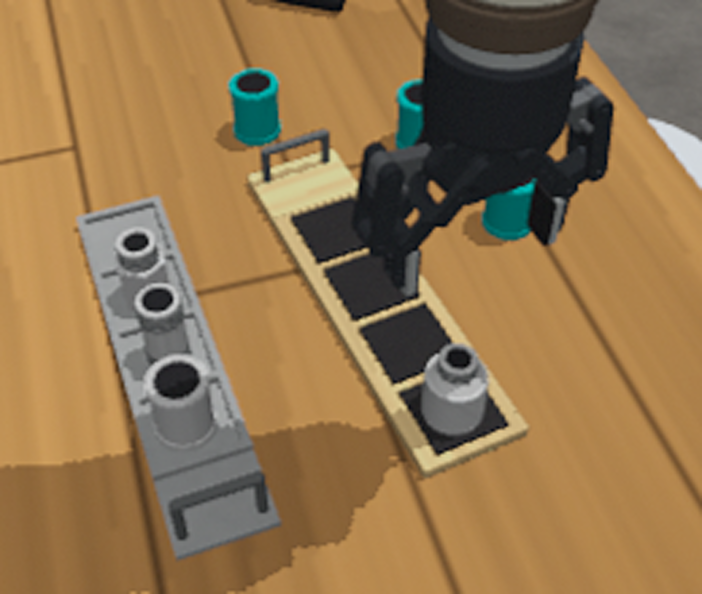

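The hex is in compartment 3 (crop 135,245). The gripper stands over the reducer and will take it by the neck, a bit higher.

Emit:
play_rows(commands="1 0 1 -25 0; 1 0 1 -50 0; 1 0 1 -75 0; 1 0 1 -88 0; 1 0 1 -93 0; 1 0 1 -93 0; 1 0 1 -93 0; 0 0 1 -93 0; 0 0 1 -93 0; 0 0 1 -93 0")

```text
time: 21.33
ee_pos: [0.652, -0.0944, 0.0354]
tcp_rot: [179.9, 0.0, 98.2]
wrist_force: [0.5, -0.8, -0.0]
opening: 0.0518
```

Emit:
play_rows(commands="0 0 0 0 0; 0 0 0 0 0; 0 0 0 0 0; 0 0 0 0 0; 0 0 0 0 0; 0 0 0 0 0; 0 0 0 0 0; 0 0 0 0 0")

```text
time: 22.0
ee_pos: [0.6518, -0.0944, 0.0348]
tcp_rot: [179.9, 0.0, 98.2]
wrist_force: [1.0, -0.0, 4.9]
opening: 0.0212
```

```bash
python3 - <<'E'
from h import *
S=camera('side')[:,:,::-1]
cv2.imwrite("pics/a13.png",cv2.resize(S[190:280,330:420],None,fx=6,fy=6,interpolation=cv2.INTER_CUBIC))
o=get_obs();print(o['ee_pos'],o['opening'],o['wrist_force'])
E
```

```text
[ 0.65173059 -0.09433202  0.03476354] 0.02164390094188773 [ 1.12140301 -0.28439599  4.35441387]
```

View pics/a13.png

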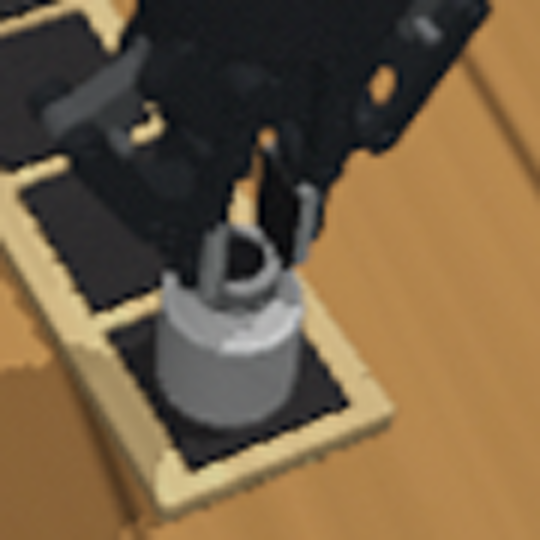

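The jaws hold the reducer's neck (opening 21.6 mm). Lifting and checking for slip.

Emit:
play_rows(commands="0 0 0 10 0; 0 0 0 25 0; 0 0 0 45 0; 0 0 0 70 0; 0 0 0 90 0; 0 0 0 95 0; 0 0 0 95 0")

```text
time: 22.63
ee_pos: [0.652, -0.0944, 0.1306]
tcp_rot: [179.9, 0.0, 98.2]
wrist_force: [0.2, -0.5, -2.7]
opening: 0.0212
```

```bash
python3 - <<'E'
from h import *
S=camera('side')[:,:,::-1]
cv2.imwrite("pics/a14.png",cv2.resize(S[140:270,310:440],None,fx=4.5,fy=4.5,interpolation=cv2.INTER_CUBIC))
o=get_obs();print(o['ee_pos'],o['opening'],o['wrist_force'])
E
```

```text
[ 0.6513834  -0.09432725  0.12878182] 0.021311132881391116 [ 0.36219451  0.16807877 -3.12127357]
```

View pics/a14.png

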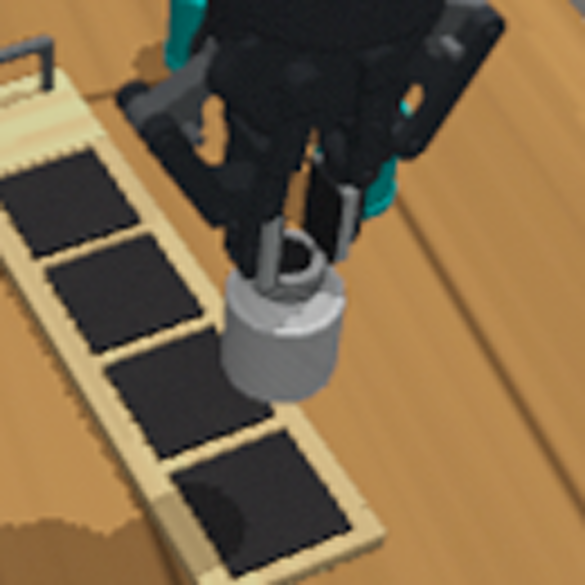

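Held upright. Carrying it to compartment 4, at (0.457, 0.151).

Emit:
play_rows(commands="0 -12 15 0 -1; 0 -32 40 0 -2; 0 -52 65 0 -3; 0 -72 90 0 -4; 0 -92 116 0 -4; 0 -112 142 0 -4; 0 -132 167 0 -4; 0 -150 190 0 -4; 0 -165 210 0 -4; 0 -175 222 0 -4")

```text
time: 23.52
ee_pos: [0.4739, 0.1291, 0.1272]
tcp_rot: [-179.8, 0.0, 94.3]
wrist_force: [-0.2, -0.9, -2.4]
opening: 0.0215
```

Emit:
play_rows(commands="0 0 0 0 0; 0 0 0 0 0; 0 0 0 0 0")

```text
time: 23.77
ee_pos: [0.4761, 0.1273, 0.128]
tcp_rot: [-179.9, 0.0, 94.2]
wrist_force: [0.2, -1.0, -3.2]
opening: 0.0215
```

Emit:
play_rows(commands="0 -10 12 0 0; 0 -19 24 0 0; 0 -19 24 -20 0; 0 -19 24 -45 0; 0 -19 24 -65 0; 0 -19 24 -80 0; 0 -19 24 -92 0; 0 -19 24 -98 0; 0 -19 24 -98 0; 0 -19 24 -98 0")

```text
time: 24.6
ee_pos: [0.4577, 0.1515, 0.0315]
tcp_rot: [180.0, 0.0, 94.2]
wrist_force: [0.7, 0.3, -1.6]
opening: 0.0216
```

```bash
python3 - <<'E'
from h import *
S=camera('side')[:,:,::-1]
cv2.imwrite("pics/a15.png",cv2.resize(S[140:300,200:360],None,fx=3.7,fy=3.7,interpolation=cv2.INTER_CUBIC))
o=get_obs();print(o['ee_pos'],o['opening'],o['wrist_force'])
E
```

```text
[0.45797409 0.15164216 0.03198114] 0.021143964390662164 [-0.58014011 -0.3344229  -2.15495913]
```

View pics/a15.png

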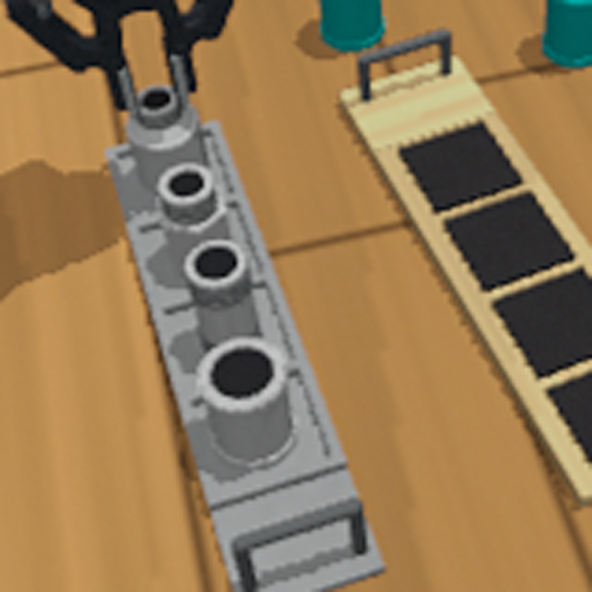

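Emit:
play_rows(commands="0 0 0 -2 0; 0 0 0 -4 0; 0 0 0 -5 0; 0 0 0 -6 0; 0 0 0 -6 0; 0 0 0 -6 0")

```text
time: 25.15
ee_pos: [0.4573, 0.1517, 0.0252]
tcp_rot: [180.0, -0.0, 94.2]
wrist_force: [0.2, -0.4, -2.6]
opening: 0.0213
```

Emit:
play_rows(commands="0 0 0 -1 0; 0 0 0 -1 0; 0 0 0 -1 0")

```text
time: 25.4
ee_pos: [0.4574, 0.1517, 0.0242]
tcp_rot: [180.0, -0.0, 94.2]
wrist_force: [0.1, 0.5, -2.0]
opening: 0.0211
```

Emit:
play_rows(commands="0 0 0 -1 0; 0 0 0 -1 0; 0 0 0 -1 0")

```text
time: 25.65
ee_pos: [0.4579, 0.1518, 0.0238]
tcp_rot: [179.9, -0.0, 94.2]
wrist_force: [1.2, -0.1, 3.4]
opening: 0.0212
```

Contact. Releasing, rising, and swinging clear to the left to check.

Emit:
play_rows(commands="0.6 0 0 0 0; 0.7 0 0 0 0; 0.7 0 0 0 0; 0.7 0 0 0 0; 0.7 0 0 15 0; 0.7 0 0 40 0; 1 0 0 75 0; 1 0 0 110 0; 1 0 0 130 0; 1 0 0 130 0")

```text
time: 26.48
ee_pos: [0.4591, 0.1523, 0.158]
tcp_rot: [179.6, -0.1, 94.2]
wrist_force: [1.1, 0.2, -0.2]
opening: 0.0856
```

Emit:
play_rows(commands="1 -20 30 0 0; 1 -40 60 0 7; 1 -60 90 0 14; 1 -80 120 0 20; 1 -105 150 0 26; 1 -130 180 0 32; 1 -155 210 0 38; 1 -180 240 0 44; 1 -200 265 0 50; 1 -200 265 0 50")

```text
time: 27.32
ee_pos: [0.254, 0.4198, 0.152]
tcp_rot: [-180.0, -0.1, 144.8]
wrist_force: [0.4, 0.9, -0.3]
opening: 0.0853
```

Emit:
play_rows(commands="1 0 0 0 0; 1 0 0 0 0; 1 0 0 0 0")

```text
time: 27.57
ee_pos: [0.258, 0.4159, 0.1529]
tcp_rot: [-180.0, 0.0, 144.1]
wrist_force: [0.4, -0.9, 0.5]
opening: 0.0857
```

```bash
python3 - <<'E'
from h import *
print(get_obs()['ee_pos'])
S=camera('side')[:,:,::-1];T=camera('top')[:,:,::-1]
cv2.imwrite("pics/e1.png",np.hstack([cv2.resize(S[150:310,200:330],None,fx=3,fy=3,interpolation=cv2.INTER_CUBIC),np.vstack([cv2.resize(T[250:350,200:440],None,fx=1.7,fy=1.7),np.zeros((310,408,3),np.uint8)])]))
g=cv2.cvtColor(cv2.resize(np.ascontiguousarray(T),None,fx=4,fy=4,interpolation=cv2.INTER_CUBIC),cv2.COLOR_BGR2GRAY)
cv2.imwrite("pics/T1.png",T)
n,l,s,c=cv2.connectedComponentsWithStats((g<95).astype(np.uint8))
cen=np.array([.4643,.0524]);d=np.array([-.0705,.9975]);x=np.array([.9975,.0705])
for k,t,z in [('coup',-.099,.061),('bar',-.033,.071),('hex',.033,.067),('red',.099,.065)]:
    p=np.r_[cen+d*t,z]; q=proj('top',p); i=l[int(q[1]*4+2),int(q[0]*4+2)]
    cc=(c[i]+.5)/4-.5; w=onz('top',*cc,z); e=w[:2]-cen
    print(k,cc,s[i][4]/16,'tray xy',e@x,e@d)
E
```

```text
[0.25796448 0.41592958 0.15293306]
coup [368.58288191 301.35960636] 346.125 tray xy -0.0020818336563440546 -0.09847864468789934
bar [324.15137504 301.23564651] 194.3125 tray xy 0.002327289873225988 -0.032898837492263945
hex [279.50762457 303.92257302] 145.5 tray xy 0.0012780082469968706 0.032327754843488314
red [233.98551374 306.12440263] 104.625 tray xy 0.0011866900503592214 0.0989970855670052
```

View pics/e1.png

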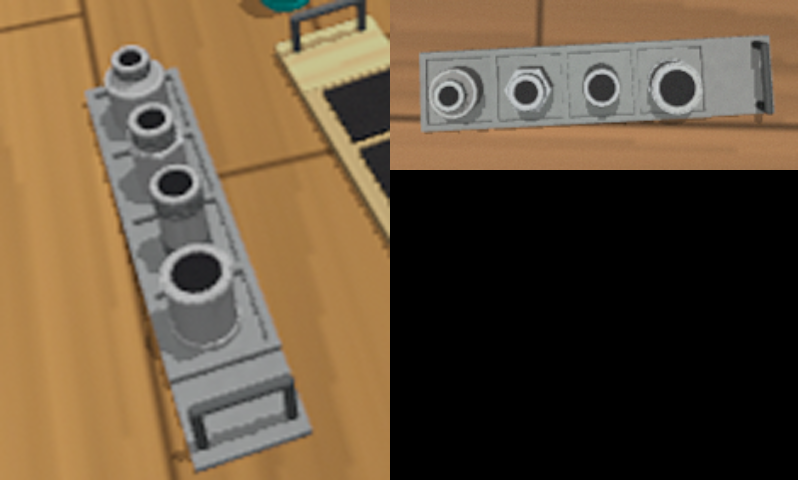

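All four fittings stand within 2.5 mm of their compartment centres, in the right order, and the arm is clear.

```bash
python3 -c "
from workcell import *
print(job_done())"
```

```text
the job is handed in; nothing more can be done
None
```

All four fittings are in the tray in the order they had on the board. Counted from the tray's handle they are coupling, barrel nipple, hex nipple and reducer. Each was lowered until the wrist force showed contact, then released, and the arm was moved clear before I handed the job in. The job finished at about 28 s of the 112 s allowed.

- **Last check:** the final top view put each fitting within 2.5 mm of its compartment's centre (limit 16 mm). In both views all four look upright and flat on the floor. I did not measure their tilt or floor height with the cameras. The only other evidence is that contact came within about 1 mm of the height expected.
- **What disagreed:** the first move was clipped by joint speed and stopped about 14 mm short in x and 11 mm in y, so I corrected it from the measured pose. The jaws sat higher than I expected, so the hex nipple was gripped by its neck instead of its body. I then took the reducer by its neck on purpose, and neither showed any slip in the views. The gripper's opening readings were 2 to 5 mm below the true diameters, and I could not tell why.

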